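# Lock a board into the planing jig

### The job

Get the loose board ready for planing: with a fingertip, push it into the corner of the planing jig, its end butted against the end stop and its edge against the fence, then push the arms of both wooden cam clamps round until each is tight against the board, and leave it clamped there. Only push: do not take hold of the arms between the fingers, do not lift the board, and leave the other things on the bench where they are.

Things in the scene. Friction and masses are not known exactly. Their poses are not given: they have to be found in the camera images.
- jig: planing jig, fixed to the bench: a plywood base 12 mm thick, in its own axes x -130 to +75 mm, y -195 to +165 mm. Origin on the bench surface, below the middle of where the clamped board belongs; x points from the cams across the board to the fence, y along the board to the end stop, z up. Fence and stop are battens fixed on it; two cam clamps face the fence.
- fence_face (a point): middle of the fence's face towards the board, at (+40, 0, +22) mm in the jig's axes. The fence is a straight batten along the jig's y, 300 mm long, 30 mm thick, its top 32 mm above the bench
- stop_face (a point): middle of the end stop's face towards the board, at (0, +130, +21) mm in the jig's axes. The stop is a short batten along the jig's x, 80 mm long, 30 mm thick, its top 30 mm above the bench
- board: loose softwood board, 80 mm wide (its x), 260 mm long (its y), 27 mm thick, 0.2 to 0.4 kg, flat on the jig's base, its top 39 mm above the bench. Origin in the middle of its underside; axes nearly parallel to the jig's. Seated, its origin is 12 mm straight above the jig's. It starts 15 to 45 mm short of the end stop and a few mm off the fence.
- left_pivot (a point): pivot of the cam clamp nearer the end stop, at (-78, +105, +24) mm in the jig's axes, at the clamp's mid-height. Each clamp is one flat hardwood piece, 13 to 35 mm above the bench (the pivot bolt's head reaches 46 mm): a round disc 64 mm across whose centre is 12 mm off the pivot, and a straight arm.
- right_pivot (a point): pivot of the other, equal cam clamp, at (-78, -105, +24) mm in the jig's axes
- left_arm_end (a point): point on the centre line of the left clamp's arm, 105 mm from the pivot, 24 mm above the bench; its x axis points from the pivot out along the arm, z up. The arm is straight, 20 mm wide with a 26 mm round end, and ends 118 mm from the pivot; its side can be pushed anywhere from 60 to 105 mm from the pivot.
- right_arm_end (a point): the same point on the right clamp's arm
- left_cam (a joint): angle of the left clamp, rad: 0 fully open (arm along 160 degrees in the jig's axes, from x towards y), growing counter-clockwise seen from above as it closes. Starts at 0 to 0.35 and turns under 1 to 2 N; with the board on the fence the disc meets it near 1.4 and the arm stiffens: about 9 N at 88 mm makes it tight. It stays where it is left.
- right_cam (a joint): angle of the right clamp, the same; it closes the same way round
- plane: bystander: block plane, 160 x 50 x 55 mm; origin in the middle of its underside
- pencil: bystander: flat carpenter's pencil, 165 mm; origin in the middle of its underside
- knob: bystander: turned wooden drawer knob, 42 mm across, 42 mm high; origin in the middle of its underside
- tape: bystander: roll of masking tape lying flat, 100 mm across, 24 mm high; origin in the middle of its underside
- tape2: bystander: wider roll of tape, 110 mm across, 48 mm high; origin in the middle of its underside
- square: bystander: try square lying flat, stock 110 mm, blade 150 mm, 16 mm high; origin under the middle of its stock
- glue: bystander: glue bottle, 64 mm across, 170 mm high; origin in the middle of its underside
- mallet: bystander: wooden mallet lying down, 315 mm long, 60 mm high; origin in the middle of its underside

How it is judged:
By the outcome, as a careful person would: the job done as asked, in the order asked, and still so for the second after the job is handed in, with the robot touching nothing.
It also fails if it takes over 70 s, if anything falls off the work surface, if the arm or the gripper's body presses on something with over 40 N, if the wrist force passes 120 N, or if a joint passes its speed limit or range.

### The arm

A 6-joint arm with a two-finger parallel gripper is mounted at the origin on the work surface. World frame = base frame: x ahead of the robot, y to its left, z up, the work surface at z = 0. Lengths are in m, angles in rad, forces in N, time in s.
With the tool pointing down it reaches from about 0.25 to 0.725 m from the base axis. Payload 4 kg.
Tool frame: the origin (TCP) lies at the very end of the fingers, on their centre line; the grasp point (between the pads) lies 19 mm behind it; z points along the fingers, y is the line along which they close (so a half turn about z gives the same grasp; the last joint's range is limited). The gripper opens to 85 mm and grips with 20 to 120 N. Pads are 22 mm wide; open, the fingers measure 114 mm over their backs; the gripper's body (76 mm by 85 mm) begins 54 mm behind the grasp point. The pads swing forward as they close: fully open they stand 13 mm farther back than shut.
Start: joints at [-1.138, 0.241, 0.005, 1.335, 0, 1.571], TCP at [0.21, -0.454, 0.231] pointing down, gripper open.
Joint ranges: [-2.72, 2.72], [-1.05, 1.87], [-1.09, 1.28], [-1.99, 2.15], [-1.42, 1.44], [-3.14, 3.14]. Speed limits (rad/s): [2.79, 2.79, 3.14, 3.14, 3.14, 3.14].

### API

Orientations are given as a 3x3 rotation matrix whose columns are the frame's x, y, z axes.
In Python, from workcell import * gives the robot as it stands.
- The arm moves only by the tool move_arm, never from a script. Its argument "increments" is a list of rows, each a list of 7 numbers: the shift along the tool's x, y, z in mm, then the turn, a rotation vector about the tool's x, y, z in degrees, then the finger opening in mm, from 0 to 85.4. In form: [[x, y, z, rx, ry, rz, grip], ...]. A call has exactly 10 rows; each row is the pose to reach, as a shift and turn from the pose commanded when the call began, along the tool's axes at that moment; what a row does not reach only later rows make up. A row lasts 1/10 s, in which the tool goes at most 50 mm and 8.59 degrees, less where a joint would pass 70% of its speed; a pose out of reach is approached as far as the arm can. A call with a gripper value outside its range is refused whole. The fingers move at their own pace and stop on an object; "grip_force" is the grip in N (left out, the last holds). Time passes only in rows, so rows that repeat a pose let the fingers close, or fill a call up. It gives the time, the measured TCP pose, the force, the opening and the grip force at its end, in the units of the state.
- get_state(): the state, without advancing time (a new reading comes with each control period).
- capture(name): name is "scene" or "top" or "wrist"; returns a dict with "pixels" (420x560x3 uint8, red, green, blue), "range_z" (420x560 float32, m along the optical axis (not along the pixel's ray), 0 where there is no reading), "fx", "fy", "cx", "cy" (pixels), "R" (3x3) and "t" (3): a world point X has camera coordinates R X + t. Camera axes: x right, y down, z forward; pixel columns grow to the right and rows downward; lengths in m; the calibration is good to about 2 mm. A picture is of the moment at which its call begins.
- sign_off(): hands the job in; it is judged then, once.
The state is a dict: "time": time; "joints": joint angles; "dq": joint speeds; "joint_torque": joint torques, N m; "position": TCP position; "orientation": TCP orientation; "ft_force": force on the tool from outside, world axes, zero at the start; "moment": the same for the moment, N m; "width": finger opening in m; "finger_force": force on a finger pad.
Only numpy, scipy, OpenCV 4.12 (cv2) and the standard library are available. Lean on these libraries where they do the work, as an engineer would, in place of code of your own. Each camera call takes 0.05 s, during which the arm holds its last target. There are 200 camera calls.

## Working session

There is one attempt and no reset: what is moved stays moved. The work goes in short steps, Python scripts to look and compute and a tool call to move; the robot and the scene stay as the last step left them, time stands still between calls to the robot, and variables do not carry over. Pictures are saved under pics/ and viewed, at most 10 in all, crops included, and the job is handed in when it is done.

Besides the shell and the picture viewer there is one more tool, called after "Request:" as name([rows], argument=value, ...), one row to a line, values as JSON. move_arm: Moves the arm, as the interface text tells. Its arguments: {"type":"object","properties":{"increments":{"type":"array","items":{"type":"array","items":{"type":"number"}}},"grip_force":{"type":"number"}},"required":["increments"]}

```bash
mkdir -p pics
cat > h.py <<'E'
from workcell import *
import numpy as np, cv2
def snap(n,f):
    c=capture(n); cv2.imwrite('pics/'+f+'.png',c['pixels'][:,:,::-1]); np.save('pics/'+f+'.npy',c,allow_pickle=True); return c
def load(f): return np.load('pics/'+f+'.npy',allow_pickle=True).item()
def ray(c,u,v,z):
    d=c['R'].T@np.array([(u-c['cx'])/c['fx'],(v-c['cy'])/c['fy'],1]); o=-c['R'].T@c['t']
    return o+d*(z-o[2])/d[2]
def cloud(c):
    v,u=np.mgrid[:420,:560]; r=c['range_z']; P=np.stack([(u-c['cx'])/c['fx']*r,(v-c['cy'])/c['fy']*r,r],-1)
    return (P-c['t'])@c['R']
E
python3 - <<'E'
from h import *
for n in('top','scene'):
    c=snap(n,n+'1'); print(n,c['fx'],-c['R'].T@c['t'],c['R'].round(2).tolist())
a=cv2.imread('pics/top1.png');b=cv2.imread('pics/scene1.png')
s=get_state();print(s['orientation'],s['time'],s['width'])
E
```

```text
top 448.4494658129796 [ 0.4087474  -0.0813015   1.19065882] [[-0.02, -1.0, 0.02], [-0.99, 0.01, -0.15], [0.15, -0.02, -0.99]]
scene 412.0221151115723 [ 1.11464754 -0.99240697  1.04864092] [[0.86, 0.51, -0.02], [0.35, -0.61, -0.72], [-0.38, 0.61, -0.7]]
[[ 9.07801467e-01  4.19399482e-01 -7.55696043e-04]
 [ 4.19400162e-01 -9.07799932e-01  1.66972292e-03]
 [ 1.42601120e-05 -1.83271596e-03 -9.99998320e-01]] 0.1 0.08516424696241089
```

View pics/top1.png

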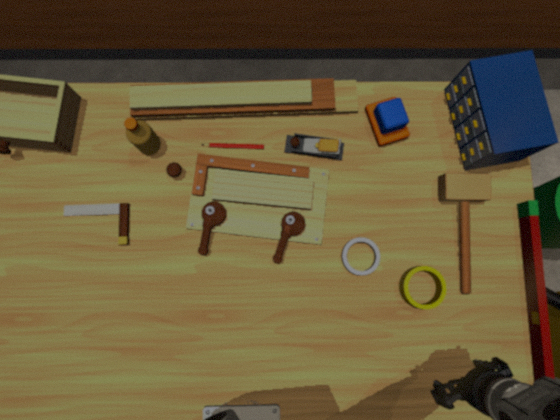

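View pics/scene1.png

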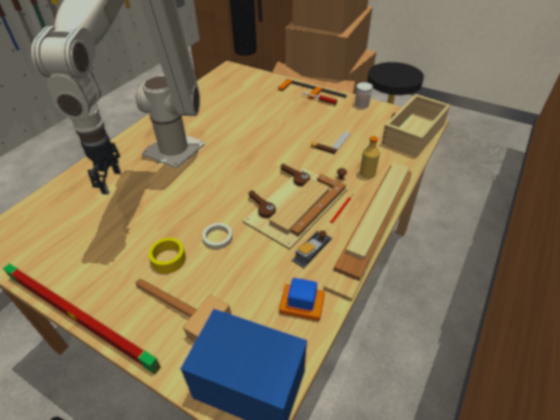

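Top view: the jig base spans roughly (187–328, 155–242). The fence is on the far side, from (197,158) to (308,172), with the stop at its left end near (199,178). The board is at (207–313, 168–207). Cam bolts are at (209,211) and (290,223), with the arms pointing down to (204,250) and (278,258). The scene view agrees.

Run:
```python
from h import *
c=load('top1'); P=cloud(c); 
im=c['pixels']; hsv=cv2.cvtColor(im,cv2.COLOR_RGB2HSV)
for u,v,n in[(250,190,'board'),(260,165,'fence'),(199,180,'stop'),(209,211,'boltL'),(290,223,'boltR'),(204,240,'armL'),(320,210,'base'),(250,300,'bench'),(206,220,'discL')]:
    print(n,P[v,u].round(4),hsv[v,u])
cr=cv2.resize(im[140:275,170:340],None,fx=4.5,fy=4.4,interpolation=cv2.INTER_CUBIC)
cv2.imwrite('pics/crop1.png',cr[:,:,::-1])
```

```text
board [ 0.6373 -0.0251  0.0403] [ 31  68 138]
fence [ 0.7056 -0.0516  0.0342] [ 13 173 127]
stop [0.6681 0.1098 0.0279] [ 13 175 124]
boltL [0.5826 0.0804 0.0439] [150   3  91]
boltR [ 0.5499 -0.1282  0.0348] [150   5 111]
armL [0.5087 0.0937 0.0359] [ 10 170  72]
base [ 0.587  -0.21    0.0089] [ 30  77 135]
bench [ 0.3539 -0.0219  0.0021] [ 23 120 136]
discL [0.5603 0.089  0.0365] [  8 181  76]
```

View pics/crop1.png

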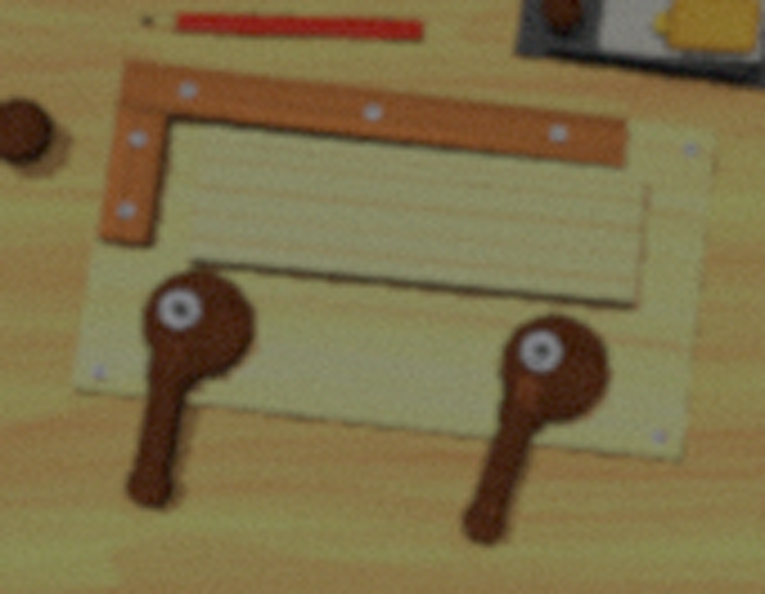

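The enlarged crop shows the bolts at about (181,309) and (541,351). The board's near edge runs from (193,262) to (636,304), and its far right corner is at (648,182). The arm ends are at (152,488) and (484,524).

```bash
cat >> h.py <<'E'
def jigfit(bl,br):
    y=(bl-br)[:2]; y/=np.linalg.norm(y); x=np.array([y[1],-y[0]]); m=(bl+br)[:2]/2
    return np.column_stack([x,y]), m+78*x/1000
E
python3 - <<'E'
from h import *
c=load('top1')
f=lambda x,y,z: ray(c,170+(x+.5)/4.5-.5,140+(y+.5)/4.4-.5,z)
bl,br=f(181,309,.046),f(541,351,.046)
A,o=jigfit(bl,br); print('sep',np.linalg.norm(bl-br),'o',o,'yaw',np.degrees(np.arctan2(A[1,0],A[0,0])))
for n,p in dict(bNL=f(193,262,.039),bNR=f(636,304,.039),bFR=f(648,182,.039),stopcorner=f(153,245,.03),fenceR=f(624,166,.032),inner=f(168,118,.032),armL=f(152,488,.035),armR=f(484,524,.035)).items():
    print(n,p.round(4),'jig',(A.T@(p[:2]-o)*1000).round(1))
s=get_state(); print(s['position'])
E
```

```text
sep 0.2073217961627736 o [ 0.64892099 -0.03502438] yaw -7.602141542662155
bNL [0.6144 0.0724 0.039 ] jig [-48.4 101.9]
bNR [ 0.5861 -0.1832  0.039 ] jig [ -42.6 -155.2]
bFR [ 0.6598 -0.1921  0.039 ] jig [  31.5 -154.3]
stopcorner [0.6266 0.0969 0.03  ] jig [-39.6 127.8]
fenceR [ 0.6713 -0.1789  0.032 ] jig [  41.2 -139.7]
inner [0.7037 0.0886 0.032 ] jig [ 37.9 129.8]
armL [0.4818 0.0951 0.035 ] jig [-182.9  106.9]
armR [ 0.4581 -0.0936  0.035 ] jig [-181.4  -83.3]
[ 0.20947717 -0.45339671  0.23051059]
```

Request:
move_arm([
  [40,-3,5,0,0,4,0],
  [85,-6,10,0,0,8,0],
  [130,-9,15,0,0,12,0],
  [175,-12,20,0,0,16,0],
  [220,-16,30,0,0,20,0],
  [265,-19,40,0,0,24,0],
  [310,-22,50,0,0,28,0],
  [355,-26,60,0,0,32,0],
  [405,-30,70,0,0,32.2,0],
  [452,-33,80,0,0,32.2,0],
], grip_force=40)

```text
time: 1.1
position: [0.6074, -0.233, 0.1504]
orientation: [[0.992, -0.129, -0.001], [-0.129, -0.992, 0.0], [-0.001, -0.0, -1.0]]
ft_force: [0.4, -0.7, -0.1]
width: -0.0002
finger_force: 0.0
```

```bash
cat >> h.py <<'E'
YAW=np.radians(-7.4); A=np.array([[np.cos(YAW),-np.sin(YAW)],[np.sin(YAW),np.cos(YAW)]]); O=np.array([.6489,-.0350])
def st():
    s=get_state(); p=s['position']; R=s['orientation']
    print('t',s['time'],'pos',p.round(4),'jig',(A.T@(p[:2]-O)*1000).round(1),'yaw',np.degrees(np.arctan2(R[1,0],R[0,0])).round(2),'tilt',R[2].round(3),'F jig',(A.T@s['ft_force'][:2]).round(2),s['ft_force'][2].round(2),'w',round(s['width'],4)); return s
E
python3 - <<'E'
from h import *
st(); c=snap('wrist','w1'); print(c['fx'],-c['R'].T@c['t'])
E
```

```text
t 1.1 pos [ 0.6074 -0.233   0.1504] jig [ -15.7 -201.7] yaw -7.4 tilt [-0.001 -0.    -1.   ] F jig [ 0.44 -0.61] -0.08 w -0.0002
310.09923940246256 [ 0.68696313 -0.24283447  0.29310585]
```

View pics/w1.png

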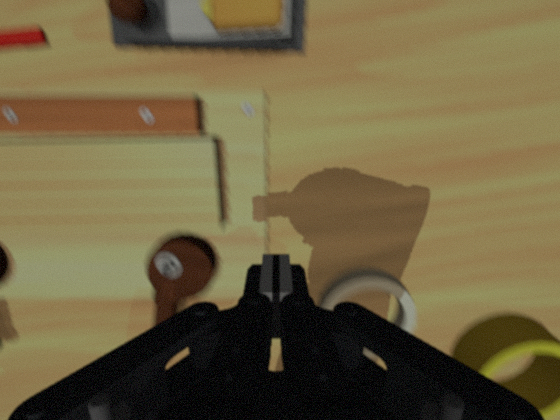

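The wrist view shows the board's end edge from about (216,138) to (222,222). The fence's end is at (203,136), the right bolt at (168,264), and the closed fingertip at (276,258).

Run:
```python
from h import *
c=load('w1')
for n,(u,v,z) in dict(bFR=(216,138,.039),bNR=(222,222,.039),fence=(203,136,.032),fence0=(0,134,.032),bolt=(168,264,.046),baseFR=(265,92,.012),tipL=(262,258,.15),tipR=(290,258,.15)).items():
    p=ray(c,u,v,z); print(n,p.round(4),(A.T@(p[:2]-O)*1000).round(1))
```

```text
bFR [ 0.6701 -0.1923  0.039 ] [  41.3 -153.3]
bNR [ 0.5987 -0.184   0.039 ] [ -30.6 -154.2]
fence [ 0.6726 -0.1806  0.032 ] [  42.3 -141.4]
fence0 [ 0.6957 -0.0156  0.032 ] [43.9 25.3]
bolt [ 0.5681 -0.1306  0.046 ] [ -67.8 -105.2]
baseFR [ 0.7006 -0.2354  0.012 ] [  77.  -192.1]
tipL [ 0.6153 -0.2264  0.15  ] [  -8.7 -194.1]
tipR [ 0.6134 -0.2406  0.15  ] [  -8.7 -208.5]
```

Request:
move_arm([
  [11,0,40,0,0,0,0],
  [11,0,80,0,0,0,0],
  [11,0,110,0,0,0,0],
  [11,0,127,0,0,0,0],
  [11,-10,127,0,0,0,0],
  [11,-20,127,0,0,0,0],
  [11,-29,127,0,0,0,0],
  [11,-35,127,0,0,0,0],
  [11,-40,127,0,0,0,0],
  [11,-45,127,0,0,0,0],
])

```text
time: 2.15
position: [0.6239, -0.1917, 0.0259]
orientation: [[0.992, -0.129, 0.003], [-0.129, -0.992, -0.002], [0.003, 0.002, -1.0]]
ft_force: [0.4, -2.8, 2.4]
width: -0.0001
finger_force: 1.5
```

```bash
python3 -c "
from h import *
st()"
```

```text
t 2.15 pos [ 0.6239 -0.1917  0.0259] jig [  -4.6 -158.6] yaw -7.42 tilt [ 0.003  0.002 -1.   ] F jig [ 0.75 -2.7 ] 2.41 w -0.0001
```

Request:
move_arm([
  [0,-2,0,0,0,0,0],
  [0,-4,0,0,0,0,0],
  [0,-6,0,0,0,0,0],
  [0,-8,0,0,0,0,0],
  [0,-10,0,0,0,0,0],
  [0,-12,0,0,0,0,0],
  [0,-14,0,0,0,0,0],
  [0,-15,0,0,0,0,0],
  [0,-16,0,0,0,0,0],
  [0,-16,0,0,0,0,0],
])

```text
time: 3.15
position: [0.6248, -0.1765, 0.0244]
orientation: [[0.992, -0.13, -0.0], [-0.13, -0.992, -0.002], [0.0, 0.002, -1.0]]
ft_force: [-0.6, -5.9, 1.7]
width: -0.0004
finger_force: 3.1
```

```bash
python3 -c "
from h import *
st()"
```

```text
t 3.15 pos [ 0.6248 -0.1765  0.0244] jig [  -5.7 -143.4] yaw -7.44 tilt [ 0.     0.002 -1.   ] F jig [ 0.16 -5.9 ] 1.68 w -0.0004
```

Request:
move_arm([
  [0,-1,0,0,0,0,0],
  [0,-2,0,0,0,0,0],
  [0,-3,0,0,0,0,0],
  [0,-4,0,0,0,0,0],
  [0,-5,0,0,0,0,0],
  [0,-6,0,0,0,0,0],
  [0,-6,0,0,0,0,0],
  [0,-6,0,0,0,0,0],
  [0,-6,0,0,0,0,0],
  [0,-6,0,0,0,0,0],
])

```text
time: 4.15
position: [0.6245, -0.176, 0.0245]
orientation: [[0.991, -0.134, -0.002], [-0.134, -0.991, -0.012], [-0.0, 0.012, -1.0]]
ft_force: [-3.7, -17.0, 1.8]
width: -0.0
finger_force: 9.2
```

```bash
python3 -c "
from h import *
st()"
```

```text
t 4.15 pos [ 0.6245 -0.176   0.0245] jig [  -6. -143.] yaw -7.69 tilt [-0.     0.012 -1.   ] F jig [ -1.53 -17.34] 1.85 w -0.0
```

Request:
move_arm([
  [0,10,0,0,0,0,0],
  [0,10,-30,0,0,0,0],
  [0,0,-65,0,0,0,0],
  [-20,-40,-65,0,0,0,0],
  [-40,-80,-65,0,0,0,0],
  [-63,-115,-65,0,0,0,0],
  [-63,-135,-60,0,0,0,0],
  [-63,-135,-40,0,0,0,0],
  [-63,-135,-15,0,0,0,0],
  [-63,-135,0,0,0,0,0],
])

```text
time: 5.15
position: [0.5777, -0.0481, 0.022]
orientation: [[0.996, -0.092, -0.001], [-0.092, -0.996, 0.02], [-0.003, -0.02, -1.0]]
ft_force: [0.3, -0.1, -1.1]
width: -0.0001
finger_force: 0.0
```

```bash
python3 -c "
from h import *
st();snap('top','top2')
c=load('top2');im=cv2.resize(c['pixels'][140:275,170:340],None,fx=4.5,fy=4.4,interpolation=cv2.INTER_CUBIC)
cv2.imwrite('pics/crop2.png',im[:,:,::-1])"
```

```text
t 5.15 pos [ 0.5777 -0.0481  0.022 ] jig [-68.9 -22.2] yaw -5.28 tilt [-0.003 -0.02  -1.   ] F jig [ 0.27 -0.04] -1.09 w -0.0001
```

View pics/crop2.png

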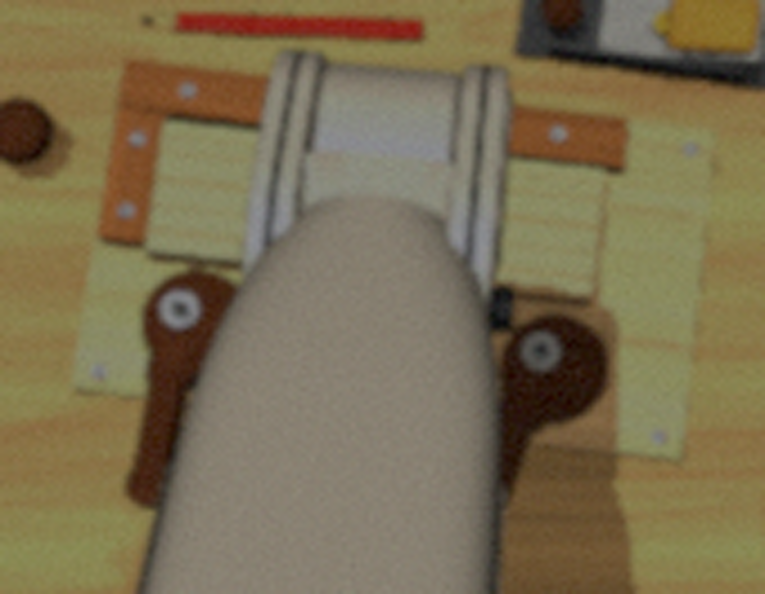

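The board's left end now meets the stop at about x=150 in the crop, and the cams haven't moved. Next I push the edge.

Request:
move_arm([
  [0,0,0,0,0,0,0],
  [0,0,0,0,0,0,0],
  [3,0,0,0,0,0,0],
  [6,0,0,0,0,0,0],
  [8,0,0,0,0,0,0],
  [10,0,0,0,0,0,0],
  [12,0,0,0,0,0,0],
  [14,0,0,0,0,0,0],
  [15,0,0,0,0,0,0],
  [15,0,0,0,0,0,0],
])

```text
time: 6.2
position: [0.5916, -0.051, 0.0241]
orientation: [[0.996, -0.094, -0.003], [-0.093, -0.995, 0.017], [-0.004, -0.017, -1.0]]
ft_force: [-5.7, 0.1, 3.6]
width: -0.0001
finger_force: 2.5
```

```bash
python3 -c "
from h import *
st()"
```

```text
t 6.2 pos [ 0.5916 -0.051   0.0241] jig [-54.8 -23.2] yaw -5.36 tilt [-0.004 -0.017 -1.   ] F jig [-5.7  -0.59] 3.64 w -0.0001
```

Request:
move_arm([
  [1,0,0,0,0,0,0],
  [2,0,0,0,0,0,0],
  [3,0,0,0,0,0,0],
  [4,0,0,0,0,0,0],
  [5,0,0,0,0,0,0],
  [6,0,0,0,0,0,0],
  [7,0,0,0,0,0,0],
  [7,0,0,0,0,0,0],
  [7,0,0,0,0,0,0],
  [7,0,0,0,0,0,0],
])

```text
time: 7.2
position: [0.5934, -0.0517, 0.0238]
orientation: [[0.995, -0.094, -0.012], [-0.094, -0.995, 0.017], [-0.014, -0.016, -1.0]]
ft_force: [-16.9, -1.5, 13.2]
width: -0.0001
finger_force: 8.3
```

```bash
python3 -c "
from h import *
st()"
```

```text
t 7.2 pos [ 0.5934 -0.0517  0.0238] jig [-52.9 -23.7] yaw -5.39 tilt [-0.014 -0.016 -1.   ] F jig [-16.59  -3.71] 13.22 w -0.0001
```

Request:
move_arm([
  [-8,0,0,0,0,0,0],
  [-8,0,-30,-1,0,2,0],
  [-8,0,-60,-1,0,2,0],
  [10,30,-65,-1,0,2,0],
  [30,70,-65,-1,0,2,0],
  [43,110,-65,-1,0,2,0],
  [43,144,-60,-1,0,2,0],
  [43,144,-35,-1,0,2,0],
  [43,144,-10,-1,0,2,0],
  [43,144,0,-1,0,2,0],
])

```text
time: 8.2
position: [0.6283, -0.1986, 0.0188]
orientation: [[0.992, -0.128, -0.004], [-0.128, -0.992, 0.002], [-0.004, -0.001, -1.0]]
ft_force: [-1.7, 0.1, -0.3]
width: 0.0002
finger_force: 0.0
```

```bash
python3 -c "
from h import *
st()"
```

```text
t 8.2 pos [ 0.6283 -0.1986  0.0188] jig [   0.7 -164.9] yaw -7.38 tilt [-0.004 -0.001 -1.   ] F jig [-1.73 -0.17] -0.3 w 0.0002
```

Request:
move_arm([
  [-2,-5,-5,0,0,0,0],
  [-2,-10,-5,0,0,0,0],
  [-2,-14,-5,0,0,0,0],
  [-2,-17,-5,0,0,0,0],
  [-2,-20,-5,0,0,0,0],
  [-2,-22,-5,0,0,0,0],
  [-2,-24,-5,0,0,0,0],
  [-2,-26,-5,0,0,0,0],
  [-2,-28,-5,0,0,0,0],
  [-2,-28,-5,0,0,0,0],
])

```text
time: 9.2
position: [0.6312, -0.1769, 0.0278]
orientation: [[0.991, -0.132, -0.0], [-0.132, -0.991, -0.011], [0.001, 0.011, -1.0]]
ft_force: [-1.8, -14.2, 2.9]
width: -0.0001
finger_force: 7.1
```

```bash
python3 -c "
from h import *
st()"
```

```text
t 9.2 pos [ 0.6312 -0.1769  0.0278] jig [   0.7 -143. ] yaw -7.6 tilt [ 0.001  0.011 -1.   ] F jig [  0.03 -14.34] 2.93 w -0.0001
```

Request:
move_arm([
  [0,12,0,0,0,0,0],
  [0,12,-35,0,0,0,0],
  [0,0,-70,0,0,0,0],
  [-35,-20,-75,0,0,0,0],
  [-75,-42,-75,0,0,0,0],
  [-115,-64,-75,0,0,0,0],
  [-155,-87,-75,0,0,0,0],
  [-155,-87,-75,0,0,0,0],
  [-155,-87,-75,0,0,0,0],
  [-155,-87,-75,0,0,0,0],
])

```text
time: 10.2
position: [0.4905, -0.0648, 0.1025]
orientation: [[0.992, -0.128, 0.002], [-0.128, -0.992, 0.0], [0.002, -0.001, -1.0]]
ft_force: [0.0, -0.4, -0.6]
width: -0.0001
finger_force: 0.0
```

```bash
python3 -c "
from h import *
st();snap('wrist','w2');snap('top','top3')"
```

```text
t 10.2 pos [ 0.4905 -0.0648  0.1025] jig [-153.2  -50. ] yaw -7.34 tilt [ 0.002 -0.001 -1.   ] F jig [ 0.09 -0.4 ] -0.6 w -0.0001
```

View pics/w2.png

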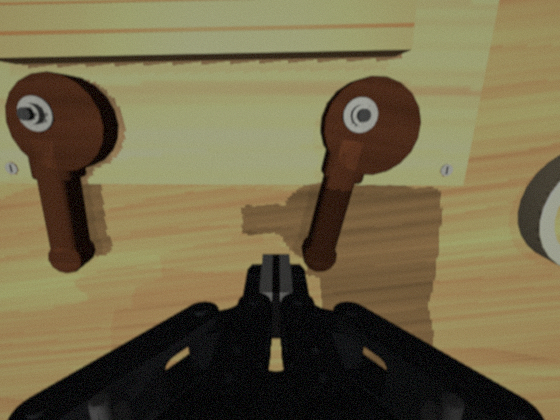

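The wrist view shows the bolts at (35,114) and (361,115), and the arm ends at about (71,253) and (320,256). The fingertip, at (276,256), is left of the right arm, which is the side I want. The board's near edge runs from (0,62) to (412,51).

```bash
cat > arc.py <<'E'
from h import *
def plan(piv,phis,r,off):
    s=st(); p=s['position']; R=s['orientation']; q=A.T@(p[:2]-O)*1000
    for f in phis:
        f=np.radians(f); t=np.array(piv)+r*np.array([np.cos(f),np.sin(f)])+off*np.array([np.sin(f),-np.cos(f)])
        d=R[:2,:2].T@(A@(t-q)); print(round(np.degrees(f)),d.round().astype(int).tolist())
E
python3 - <<'E'
from arc import *
c=load('w2')
for n,(u,v,z) in dict(bL=(35,114,.046),bR=(361,115,.046),aL=(71,253,.035),aR=(320,256,.035),bN0=(5,62,.039),bNR=(412,51,.039)).items():
    p=ray(c,u,v,z); print(n,p.round(4),(A.T@(p[:2]-O)*1000).round(1))
plan((-78,-105),range(165,240,6),85,22)
E
```

```text
bL [0.5855 0.073  0.046 ] [-76.8  98.9]
bR [ 0.5592 -0.126   0.046 ] [ -77.2 -101.8]
aL [0.4873 0.0907 0.035 ] [-176.4  103.9]
aR [ 0.461  -0.0939  0.035 ] [-178.7  -82.6]
bN0 [0.6174 0.0852 0.039 ] [-46.7 115.1]
bNR [ 0.5918 -0.1598  0.039 ] [ -40.5 -131.1]
t 10.3 pos [ 0.4906 -0.0651  0.1023] jig [-153.1  -50.3] yaw -7.38 tilt [ 0.001 -0.    -1.   ] F jig [0.01 0.37] -0.3 w 0.0001
165 [-1, 11]
171 [-5, 20]
177 [-9, 28]
183 [-11, 37]
189 [-12, 46]
195 [-13, 55]
201 [-12, 65]
207 [-11, 74]
213 [-8, 83]
219 [-5, 91]
225 [-1, 99]
231 [4, 107]
237 [10, 114]
```

Run:
```python
from h import *
c=load('w2'); g=cv2.GaussianBlur(cv2.cvtColor(c['pixels'],cv2.COLOR_RGB2GRAY),(5,5),0).astype(float)
for u in (10,60,110,160,210,260,310,360,400):
    v=30+np.argmin(np.diff(g[30:72,u])); p=ray(c,u,v+.5,.039); print(u,v,(A.T@(p[:2]-O)*1000).round(1))
for f,pts in (('top3',None),):
    c=load(f); im=cv2.resize(c['pixels'][140:275,170:340],None,fx=4.5,fy=4.4,interpolation=cv2.INTER_CUBIC); cv2.imwrite('pics/crop3.png',im[:,:,::-1])
```

```text
10 57 [-44.2 111.4]
60 56 [-43.6  81.1]
110 55 [-43.1  50.7]
160 54 [-42.5  20.5]
210 53 [-42.   -9.7]
260 52 [-41.4 -39.8]
310 51 [-40.8 -69.9]
360 50 [-40.3 -99.9]
400 49 [ -39.7 -123.8]
```

View pics/crop3.png

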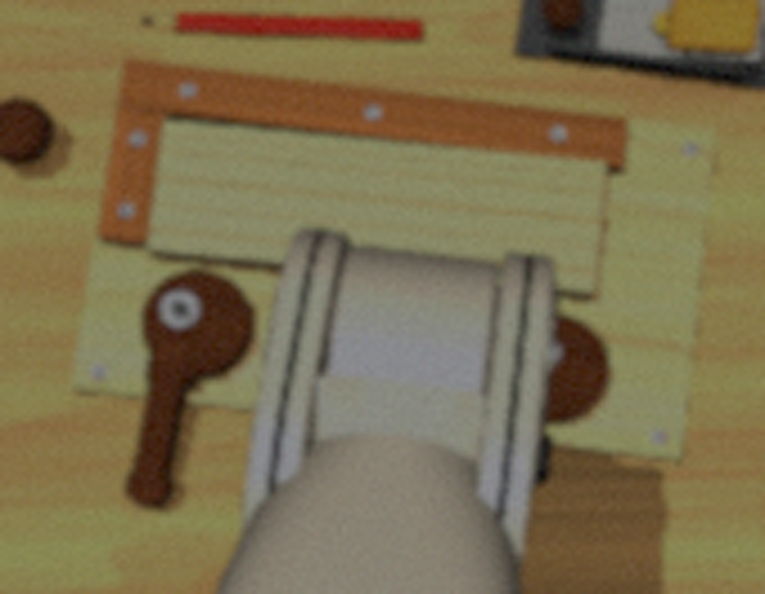

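The crop shows the board at the stop (150–160, 118–255), but the gap looks slightly open at the fence's left end, roughly 0.5–1° off square. I'll push the edge once more, nearer the stop.

Request:
move_arm([
  [40,-40,0,0,0,0,0],
  [80,-80,0,0,0,0,0],
  [87,-92,20,0,0,0,0],
  [87,-92,60,0,0,0,0],
  [87,-92,78,0,0,0,0],
  [87,-92,78,0,0,0,0],
  [92,-92,78,0,0,0,0],
  [96,-92,78,0,0,0,0],
  [98,-92,78,0,0,0,0],
  [100,-92,78,0,0,0,0],
])

```text
time: 11.3
position: [0.597, -0.0266, 0.0252]
orientation: [[0.998, -0.06, -0.0], [-0.06, -0.998, 0.033], [-0.002, -0.033, -0.999]]
ft_force: [-4.8, 0.8, 5.1]
width: 0.0001
finger_force: 2.8
```

Request:
move_arm([
  [1,0,0,0,0,0,0],
  [2,0,0,0,0,0,0],
  [3,0,0,0,0,0,0],
  [4,0,0,0,0,0,0],
  [5,0,0,0,0,0,0],
  [6,0,0,0,0,0,0],
  [7,0,0,0,0,0,0],
  [7,0,0,0,0,0,0],
  [7,0,0,0,0,0,0],
  [7,0,0,0,0,0,0],
])

```text
time: 12.3
position: [0.5991, -0.026, 0.0248]
orientation: [[0.998, -0.06, -0.009], [-0.06, -0.998, 0.034], [-0.011, -0.034, -0.999]]
ft_force: [-14.8, 2.3, 11.6]
width: -0.0
finger_force: 7.3
```

```bash
python3 -c "
from h import *
st()"
```

```text
t 12.3 pos [ 0.5991 -0.026   0.0248] jig [-50.6   2.5] yaw -3.42 tilt [-0.011 -0.034 -0.999] F jig [-14.97   0.4 ] 11.6 w -0.0
```

Run:
```python
from h import *
from scipy.spatial.transform import Rotation as Ro
s=st(); print(s['joints'].round(3) if hasattr(s['joints'],'round') else s['joints'])
T=np.eye(3); T[:2,0]=A[:,1]; T[:2,1]=A[:,0]; T[2,2]=-1
print(Ro.from_matrix(np.array(s['orientation']).T@T).as_rotvec(degrees=True).round(1))
```

```text
t 12.3 pos [ 0.5991 -0.026   0.0248] jig [-50.6   2.5] yaw -3.42 tilt [-0.011 -0.034 -0.999] F jig [-14.97   0.4 ] 11.6 w -0.0
[-0.061  0.601 -0.01   0.97   0.034  3.141]
[ -2.   -0.9 -86. ]
```

Request:
move_arm([
  [-10,0,0,0,0,0,0],
  [-10,0,-30,0,0,0,0],
  [-10,0,-60,-0.2,-0.1,-8,0],
  [-10,0,-75,-0.4,-0.2,-16,0],
  [-10,0,-75,-0.6,-0.3,-24,0],
  [-10,0,-75,-0.7,-0.3,-32,0],
  [-10,0,-75,-0.9,-0.4,-40,0],
  [-10,0,-75,-1.1,-0.5,-48,0],
  [-10,0,-75,-1.3,-0.6,-56,0],
  [-10,0,-75,-1.5,-0.7,-64,0],
])

```text
time: 13.3
position: [0.5953, -0.029, 0.1]
orientation: [[0.486, 0.874, 0.005], [0.874, -0.487, 0.005], [0.007, 0.002, -1.0]]
ft_force: [0.2, -0.1, 0.2]
width: -0.0002
finger_force: 0.0
```

```bash
cat >> h.py <<'E'
def turn():
    from scipy.spatial.transform import Rotation as Ro
    s=st(); T=np.eye(3); T[:2,0]=A[:,1]; T[:2,1]=A[:,0]; T[2,2]=-1
    print('j',np.array(s['joints']).round(2),'turn',Ro.from_matrix(np.array(s['orientation']).T@T).as_rotvec(degrees=True).round(1))
E
python3 -c "
from h import *
turn()"
```

```text
t 13.3 pos [ 0.5953 -0.029   0.1   ] jig [-54.   -0.9] yaw 60.89 tilt [ 0.007  0.002 -1.   ] F jig [ 0.25 -0.04] 0.17 w -0.0002
j [-0.05  0.51  0.05  1.11  0.01  2.03] turn [  0.2  -0.4 -21.7]
```

Request:
move_arm([
  [15,-12,0,0,0,-8,0],
  [37,-32,0,0,0,-16,0],
  [37,-32,0,0.2,-0.4,-21.7,0],
  [37,-32,30,0.2,-0.4,-21.7,0],
  [37,-32,60,0.2,-0.4,-21.7,0],
  [37,-32,75,0.2,-0.4,-21.7,0],
  [37,-32,75,0.2,-0.4,-21.7,0],
  [38,-28,75,0.2,-0.4,-21.7,0],
  [40,-23,75,0.2,-0.4,-21.7,0],
  [40,-23,75,0.2,-0.4,-21.7,0],
])

```text
time: 14.3
position: [0.5967, 0.0176, 0.0259]
orientation: [[0.135, 0.991, 0.001], [0.991, -0.135, 0.0], [0.0, 0.001, -1.0]]
ft_force: [-0.4, 0.5, 0.0]
width: 0.0001
finger_force: 0.0
```

```bash
python3 -c "
from h import *
turn()"
```

```text
t 14.3 pos [0.5967 0.0176 0.0259] jig [-58.6  45.5] yaw 82.25 tilt [ 0.     0.001 -1.   ] F jig [-0.49  0.43] 0.02 w 0.0001
j [ 0.03  0.59 -0.03  0.95  0.    1.74] turn [ 0.1 -0.  -0.3]
```

Now push +y in the tool axes, which is jig +x.

Request:
move_arm([
  [0,2,0,0,0,0,0],
  [0,4,0,0,0,0,0],
  [0,6,0,0,0,0,0],
  [0,7,0,0,0,0,0],
  [0,8,0,0,0,0,0],
  [0,9,0,0,0,0,0],
  [0,10,0,0,0,0,0],
  [0,11,0,0,0,0,0],
  [0,11,0,0,0,0,0],
  [0,11,0,0,0,0,0],
])

```text
time: 15.3
position: [0.6023, 0.0167, 0.0238]
orientation: [[0.134, 0.991, -0.009], [0.991, -0.134, 0.001], [-0.001, -0.009, -1.0]]
ft_force: [-7.9, 1.2, 6.0]
width: 0.0
finger_force: 3.7
```

```bash
python3 -c "
from h import *
turn()"
```

```text
t 15.3 pos [0.6023 0.0167 0.0238] jig [-52.8  45.3] yaw 82.29 tilt [-0.001 -0.009 -1.   ] F jig [-8.01  0.12] 6.01 w 0.0
j [ 0.03  0.61 -0.    0.97  0.    1.73] turn [-0.5  0.  -0.3]
```

Request:
move_arm([
  [0,1,0,0,0,0,0],
  [0,2,0,0,0,0,0],
  [0,3,0,0,0,0,0],
  [0,4,0,0,0,0,0],
  [0,5,0,0,0,0,0],
  [0,5,0,0,0,0,0],
  [0,5,0,0,0,0,0],
  [0,5,0,0,0,0,0],
  [0,5,0,0,0,0,0],
  [0,5,0,0,0,0,0],
])

```text
time: 16.3
position: [0.6025, 0.0166, 0.0238]
orientation: [[0.134, 0.991, -0.018], [0.991, -0.134, 0.002], [-0.001, -0.018, -1.0]]
ft_force: [-18.9, 2.1, 15.2]
width: 0.0003
finger_force: 9.5
```

```bash
python3 -c "
from h import *
turn()"
```

```text
t 16.3 pos [0.6025 0.0166 0.0238] jig [-52.7  45.2] yaw 82.32 tilt [-0.001 -0.018 -1.   ] F jig [-19.    -0.31] 15.21 w 0.0003
j [0.03 0.61 0.01 0.98 0.   1.73] turn [-1.   0.  -0.3]
```

Request:
move_arm([
  [0,-12,0,0,0,0,0],
  [0,-12,-35,0,0,0,0],
  [0,-12,-65,0,0,0,0],
  [-35,-45,-65,0,0,0,0],
  [-70,-75,-65,0,0,0,0],
  [-97,-102,-65,0,0,0,0],
  [-97,-102,-40,0,0,0,0],
  [-97,-102,-10,0,0,0,0],
  [-97,-102,2,0,0,0,0],
  [-97,-102,2,0,0,0,0],
])

```text
time: 17.3
position: [0.4943, -0.0666, 0.0208]
orientation: [[0.134, 0.991, -0.007], [0.991, -0.134, 0.0], [-0.001, -0.007, -1.0]]
ft_force: [0.4, -0.5, 0.9]
width: -0.0004
finger_force: 0.0
```

```bash
python3 -c "
from arc import *
turn();plan((-78,-105),range(165,240,6),88,21)"
```

```text
t 17.3 pos [ 0.4943 -0.0666  0.0208] jig [-149.2  -51.2] yaw 82.27 tilt [-0.001 -0.007 -1.   ] F jig [ 0.49 -0.45] 0.87 w -0.0004
j [-0.13  0.44 -0.31  0.83 -0.    1.57] turn [-0.4  0.  -0.3]
t 17.3 pos [ 0.4943 -0.0666  0.0208] jig [-149.2  -51.2] yaw 82.27 tilt [-0.001 -0.007 -1.   ] F jig [ 0.49 -0.45] 0.87 w -0.0004
165 [-11, -8]
171 [-19, -12]
177 [-28, -15]
183 [-38, -18]
189 [-47, -19]
195 [-56, -19]
201 [-66, -18]
207 [-75, -16]
213 [-84, -14]
219 [-93, -10]
225 [-101, -5]
231 [-109, 0]
237 [-116, 6]
```

Request:
move_arm([
  [-11,-8,0,0,0,0,0],
  [-19,-12,0,0,0,0,0],
  [-28,-15,0,0,0,0,0],
  [-38,-18,0,0,0,0,0],
  [-47,-19,0,0,0,0,0],
  [-56,-19,0,0,0,0,0],
  [-66,-18,0,0,0,0,0],
  [-75,-16,0,0,0,0,0],
  [-84,-14,0,0,0,0,0],
  [-93,-10,0,0,0,0,0],
])

```text
time: 18.3
position: [0.473, -0.1581, 0.0222]
orientation: [[0.135, 0.991, -0.005], [0.991, -0.135, 0.0], [-0.0, -0.005, -1.0]]
ft_force: [0.0, 1.8, 0.4]
width: -0.0004
finger_force: 0.8
```

```bash
python3 -c "
from arc import *
plan((-78,-105),range(219,265,3),88,21)"
```

```text
t 18.3 pos [ 0.473  -0.1581  0.0222] jig [-158.6 -144.8] yaw 82.27 tilt [-0.    -0.005 -1.   ] F jig [-0.22  1.78] 0.38 w -0.0004
219 [1, -1]
222 [-4, 1]
225 [-8, 4]
228 [-12, 6]
231 [-15, 9]
234 [-19, 12]
237 [-23, 15]
240 [-26, 19]
243 [-29, 22]
246 [-32, 26]
249 [-35, 30]
252 [-37, 34]
255 [-40, 38]
258 [-42, 42]
261 [-44, 46]
264 [-45, 51]
```

Force is 1.8 N, consistent with the arm turning freely. I'll continue to about 240°.

Request:
move_arm([
  [-4,1,0,0,0,0,0],
  [-8,4,0,0,0,0,0],
  [-12,6,0,0,0,0,0],
  [-15,9,0,0,0,0,0],
  [-19,12,0,0,0,0,0],
  [-21,13,0,0,0,0,0],
  [-23,15,0,0,0,0,0],
  [-25,17,0,0,0,0,0],
  [-26,19,0,0,0,0,0],
  [-26,19,0,0,0,0,0],
])

```text
time: 19.3
position: [0.487, -0.1844, 0.022]
orientation: [[0.134, 0.991, -0.007], [0.991, -0.134, 0.003], [0.002, -0.007, -1.0]]
ft_force: [-3.1, 5.2, 3.5]
width: -0.0
finger_force: 3.1
```

```bash
python3 -c "
from arc import *
plan((-78,-105),range(236,265,2),88,21)"
```

```text
t 19.3 pos [ 0.487  -0.1844  0.022 ] jig [-141.3 -169. ] yaw 82.31 tilt [ 0.002 -0.007 -1.   ] F jig [-3.78  4.73] 3.53 w -0.0
236 [3, -3]
238 [0, -1]
240 [-2, 1]
242 [-4, 3]
244 [-6, 6]
246 [-8, 8]
248 [-10, 11]
250 [-11, 14]
252 [-13, 16]
254 [-15, 19]
256 [-16, 22]
258 [-18, 25]
260 [-19, 27]
262 [-20, 30]
264 [-21, 33]
```

Request:
move_arm([
  [-1,1,0,0,0,0,0],
  [-2,2,0,0,0,0,0],
  [-3,3,0,0,0,0,0],
  [-4,4,0,0,0,0,0],
  [-5,5,0,0,0,0,0],
  [-5,5,0,0,0,0,0],
  [-5,5,0,0,0,0,0],
  [-5,5,0,0,0,0,0],
  [-5,5,0,0,0,0,0],
  [-5,5,0,0,0,0,0],
])

```text
time: 20.3
position: [0.4885, -0.1866, 0.0214]
orientation: [[0.132, 0.991, -0.012], [0.991, -0.132, 0.009], [0.008, -0.013, -1.0]]
ft_force: [-8.8, 13.0, 7.0]
width: -0.0004
finger_force: 7.2
```

```bash
python3 -c "
from arc import *
plan((-78,-105),range(236,265,2),88,21)"
```

```text
t 20.3 pos [ 0.4885 -0.1866  0.0214] jig [-139.5 -171. ] yaw 82.41 tilt [ 0.008 -0.013 -1.   ] F jig [-10.37  11.75] 6.98 w -0.0004
236 [5, -5]
238 [2, -3]
240 [0, -1]
242 [-2, 2]
244 [-4, 4]
246 [-6, 7]
248 [-8, 9]
250 [-9, 12]
252 [-11, 14]
254 [-13, 17]
256 [-14, 20]
258 [-16, 23]
260 [-17, 26]
262 [-18, 29]
264 [-19, 31]
```

Request:
move_arm([
  [10,-10,0,0,0,0,0],
  [15,-20,-30,0,0,0,0],
  [30,-25,-65,0,0,0,0],
  [75,-25,-65,0,0,0,0],
  [120,-25,-65,0,0,0,0],
  [165,-25,-65,0,0,0,0],
  [210,-25,-65,0,0,0,0],
  [255,-25,-65,0,0,0,0],
  [300,-25,-65,0,0,0,0],
  [314,-25,-65,0,0,0,0],
])

```text
time: 21.3
position: [0.5121, 0.1267, 0.0878]
orientation: [[0.13, 0.992, -0.001], [0.992, -0.13, 0.001], [0.0, -0.001, -1.0]]
ft_force: [0.4, -0.3, 0.8]
width: 0.0
finger_force: 0.0
```

Run:
```python
from arc import *
turn();plan((-78,105),range(174,232,6),88,21)
c=snap('top','top4');im=cv2.resize(c['pixels'][140:275,170:340],None,fx=4.5,fy=4.4,interpolation=cv2.INTER_CUBIC); cv2.imwrite('pics/crop4.png',im[:,:,::-1])
```

```text
t 21.3 pos [0.5121 0.1267 0.0878] jig [-156.5  142.7] yaw 82.53 tilt [ 0.    -0.001 -1.   ] F jig [ 0.44 -0.29] 0.81 w 0.0
j [ 0.24  0.4  -0.16  1.01  0.    1.94] turn [-0.  -0.  -0.1]
t 21.3 pos [0.5121 0.1267 0.0878] jig [-156.5  142.7] yaw 82.53 tilt [ 0.    -0.001 -1.   ] F jig [ 0.44 -0.29] 0.81 w 0.0
174 [-8, -7]
180 [-17, -9]
186 [-26, -11]
192 [-36, -12]
198 [-45, -12]
204 [-54, -10]
210 [-64, -8]
216 [-72, -5]
222 [-81, -1]
228 [-89, 4]
```

View pics/crop4.png

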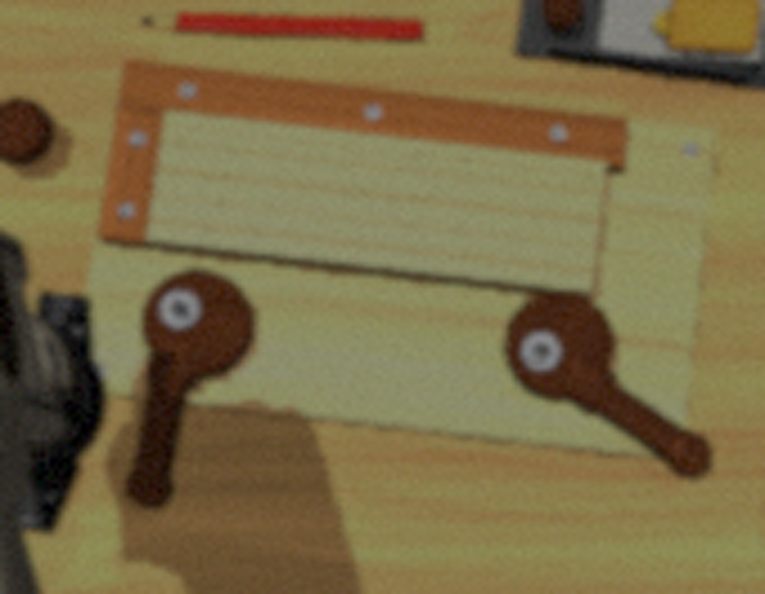

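The board is now square and flush with both the fence and the stop, with its edge running from (148,242) to (592,294). The right cam's disc presses on it and its arm points to (690,455). The left arm still points to (150,490).

Request:
move_arm([
  [0,0,30,0,0,0,0],
  [0,0,55,0,0,0,0],
  [0,0,66,0,0,0,0],
  [-8,-7,66,0,0,0,0],
  [-17,-9,66,0,0,0,0],
  [-26,-11,66,0,0,0,0],
  [-36,-12,66,0,0,0,0],
  [-45,-12,66,0,0,0,0],
  [-54,-10,66,0,0,0,0],
  [-64,-8,66,0,0,0,0],
])

```text
time: 22.35
position: [0.4943, 0.0599, 0.0218]
orientation: [[0.135, 0.991, -0.003], [0.991, -0.135, 0.0], [-0.0, -0.003, -1.0]]
ft_force: [0.9, 1.7, 0.6]
width: -0.0001
finger_force: 0.8
```

```bash
python3 -c "
from arc import *
plan((-78,105),range(207,245,3),88,21)"
```

```text
t 22.35 pos [0.4943 0.0599 0.0218] jig [-165.6   74.2] yaw 82.27 tilt [-0.    -0.003 -1.   ] F jig [0.65 1.82] 0.6 w -0.0001
207 [10, 0]
210 [5, 1]
213 [0, 2]
216 [-4, 4]
219 [-8, 6]
222 [-12, 8]
225 [-17, 11]
228 [-21, 13]
231 [-24, 16]
234 [-28, 19]
237 [-31, 22]
240 [-35, 26]
243 [-38, 29]
```

Request:
move_arm([
  [-4,4,0,0,0,0,0],
  [-8,6,0,0,0,0,0],
  [-12,8,0,0,0,0,0],
  [-17,11,0,0,0,0,0],
  [-21,13,0,0,0,0,0],
  [-24,16,0,0,0,0,0],
  [-28,19,0,0,0,0,0],
  [-30,21,0,0,0,0,0],
  [-32,23,0,0,0,0,0],
  [-34,25,0,0,0,0,0],
])

```text
time: 23.35
position: [0.5138, 0.0242, 0.0212]
orientation: [[0.134, 0.991, -0.004], [0.991, -0.134, 0.002], [0.001, -0.005, -1.0]]
ft_force: [-2.0, 5.8, -0.3]
width: 0.0002
finger_force: 2.5
```

```bash
python3 -c "
from arc import *
plan((-78,105),range(234,252,2),88,21)"
```

```text
t 23.35 pos [0.5138 0.0242 0.0212] jig [-141.6   41.3] yaw 82.3 tilt [ 0.001 -0.005 -1.   ] F jig [-2.72  5.53] -0.35 w 0.0002
234 [5, -5]
236 [2, -3]
238 [0, -1]
240 [-2, 1]
242 [-4, 4]
244 [-6, 6]
246 [-8, 9]
248 [-10, 11]
250 [-12, 14]
```

Request:
move_arm([
  [-1,1,0,0,0,0,0],
  [-2,2,0,0,0,0,0],
  [-3,3,0,0,0,0,0],
  [-4,4,0,0,0,0,0],
  [-5,5,0,0,0,0,0],
  [-6,6,0,0,0,0,0],
  [-6,6,0,0,0,0,0],
  [-6,6,0,0,0,0,0],
  [-6,6,0,0,0,0,0],
  [-6,6,0,0,0,0,0],
])

```text
time: 24.35
position: [0.516, 0.0218, 0.0208]
orientation: [[0.13, 0.991, -0.01], [0.991, -0.13, 0.01], [0.009, -0.011, -1.0]]
ft_force: [-7.1, 15.9, 4.4]
width: -0.0003
finger_force: 7.2
```

```bash
python3 -c "
from arc import *
plan((-78,105),range(238,246,2),88,21)"
```

```text
t 24.35 pos [0.516  0.0218 0.0208] jig [-139.1   39.2] yaw 82.5 tilt [ 0.009 -0.011 -1.   ] F jig [-9.08 14.86] 4.41 w -0.0003
238 [2, -3]
240 [0, -1]
242 [-2, 1]
244 [-4, 4]
```

Request:
move_arm([
  [10,-10,0,0,0,0,0],
  [10,-20,-30,0,0,0,0],
  [0,-20,-65,0,0,0,0],
  [-45,-20,-65,0,0,0,0],
  [-90,-20,-65,0,0,0,0],
  [-135,-20,-65,0,0,0,0],
  [-180,-20,-65,0,0,0,0],
  [-190,-22,-50,0,0,0,0],
  [-190,-22,-20,0,0,0,0],
  [-190,-22,0,0,0,0,0],
])

```text
time: 25.35
position: [0.471, -0.1701, 0.0204]
orientation: [[0.137, 0.991, -0.004], [0.991, -0.137, -0.002], [-0.003, -0.004, -1.0]]
ft_force: [0.4, 0.7, -0.2]
width: -0.0002
finger_force: 0.0
```

```bash
python3 -c "
from arc import *
plan((-78,-105),range(236,250,2),88,21)"
```

```text
t 25.35 pos [ 0.471  -0.1701  0.0204] jig [-159.  -156.9] yaw 82.12 tilt [-0.003 -0.004 -1.   ] F jig [0.3  0.79] -0.18 w -0.0002
236 [-9, 14]
238 [-11, 17]
240 [-14, 19]
242 [-16, 21]
244 [-18, 24]
246 [-20, 26]
248 [-22, 29]
```

Request:
move_arm([
  [-4,6,0,0,0,0,0],
  [-8,12,0,0,0,0,0],
  [-11,16,0,0,0,0,0],
  [-13,18,0,0,0,0,0],
  [-14,20,0,0,0,0,0],
  [-16,22,0,0,0,0,0],
  [-17,24,0,0,0,0,0],
  [-18,25,0,0,0,0,0],
  [-18,25,0,0,0,0,0],
  [-18,25,0,0,0,0,0],
])

```text
time: 26.35
position: [0.4899, -0.185, 0.0214]
orientation: [[0.132, 0.991, -0.011], [0.991, -0.132, 0.009], [0.007, -0.012, -1.0]]
ft_force: [-10.0, 11.9, 10.8]
width: -0.0002
finger_force: 7.6
```

```bash
python3 -c "
from arc import *
plan((-78,-105),range(238,244,2),88,21)"
```

```text
t 26.35 pos [ 0.4899 -0.185   0.0214] jig [-138.4 -169.3] yaw 82.4 tilt [ 0.007 -0.012 -1.   ] F jig [-11.42  10.53] 10.76 w -0.0002
238 [1, -4]
240 [-1, -2]
242 [-4, 1]
```

The right clamp is still tight. Now I retreat, check, and hand in.

Request:
move_arm([
  [8,-10,0,0,0,0,0],
  [12,-20,0,0,0,0,0],
  [12,-25,-30,0,0,0,0],
  [12,-40,-70,0,0,0,0],
  [-10,-70,-110,0,0,0,0],
  [-40,-95,-140,0,0,0,0],
  [-70,-120,-150,0,0,0,0],
  [-100,-130,-160,0,0,0,0],
  [-120,-130,-160,0,0,0,0],
  [-120,-130,-160,0,0,0,0],
])

```text
time: 27.35
position: [0.3496, -0.2939, 0.1831]
orientation: [[0.138, 0.99, -0.001], [0.99, -0.138, -0.003], [-0.004, -0.001, -1.0]]
ft_force: [0.3, 0.4, -0.1]
width: -0.0003
finger_force: 0.0
```

Run:
```python
from arc import *
turn()
c=snap('top','top5');im=cv2.resize(c['pixels'][140:275,170:340],None,fx=4.5,fy=4.4,interpolation=cv2.INTER_CUBIC); cv2.imwrite('pics/crop5.png',im[:,:,::-1])
```

```text
t 27.35 pos [ 0.3496 -0.2939  0.1831] jig [-263.4 -295.3] yaw 82.04 tilt [-0.004 -0.001 -1.   ] F jig [0.27 0.41] -0.06 w -0.0003
j [-0.7   0.18 -0.2   1.19 -0.    1.01] turn [-0.   0.2 -0.6]
```

View pics/crop5.png

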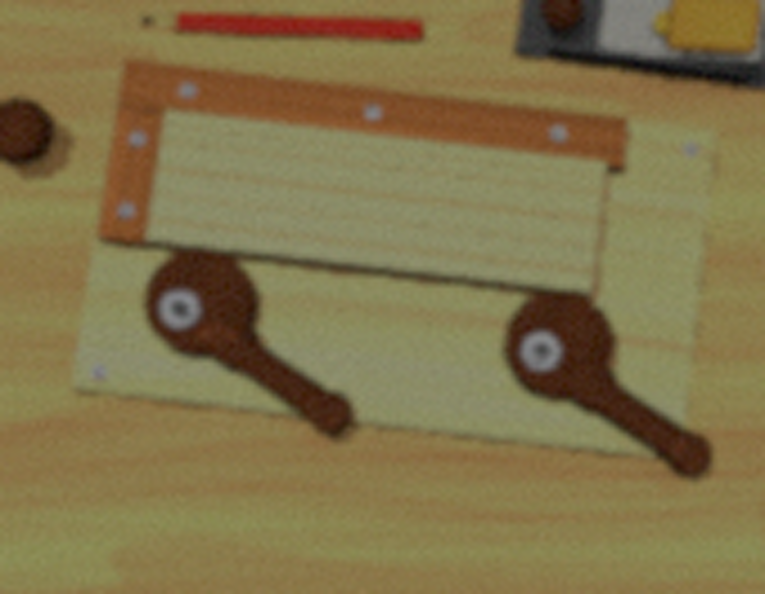

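The board is flush in the corner. Both cam discs press on its edge, near (200,255) and (560,293), and both arms are at the same angle. The pencil, plane and knob in view haven't moved.

```bash
python3 -c "
from workcell import *
print(sign_off())"
```

```text
the job is handed in; nothing more can be done
None
```

I pushed the board flush against the end stop and fence, pushed both cam clamps tight (about 15 N each on a final push), and handed the job in at about 27 s with the arm clear.

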